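# Put the red shaker back and click the condiment box shut

### The job

Put the red shaker from the tray back, upright, into the empty compartment of the open black condiment box, setting it down rather than dropping it in. Then swing the box's lid over and press its free end down until it clicks onto its catch and stays fully shut by itself. Leave the two glasses and the bottle standing where they are, and do not tip over the jar that is already in the box.

Things in the scene. Friction and masses are not known exactly. Their poses are not given: they have to be found in the camera images.
- caddy: Black condiment box, fixed, 176 x 110 x 70 mm high without lid. Origin: centre of its underside. Own +x runs lengthwise from the hinge end (-88 mm) to the catch end (+88 mm); own y is parallel to the hinge. Walls 4 mm, floor 5 mm; x = 68 to 88 mm is solid to full height. A divider at x = -24 mm, its top 25 mm above the table, parts the jar's place (hinge end) from the larger empty compartment.
- empty_well (a point): Centre of the floor of the empty compartment, 5 mm above the table. Axes as the box's. The compartment is 90 mm long (own x, from 45 mm before to 45 mm past this point) and 102 mm wide (own y), with a light grey floor; its walls rise to 70 mm above the table, the divider on its hinge side to only 25 mm.
- lid (a joint): Lid angle, rad: 0 fully shut, 1.57 straight up over the hinge end, 1.4 to 1.75 at the start, at most 1.9. The stiff hinge (0.12 N m) holds the lid where it is left. A rubber buffer lifts an uncaught, nearly shut lid to about 0.05. The tongue meets the sprung catch at about 0.08; about 5 to 8 N straight down at the free end pushes it past, then it stays under 0.015.
- lid_hinge (a point): Middle of the hinge line, at the hinge end's top edge, 70 mm above the table; does not move with the lid. The hinge line is parallel to the box's own y. The point's axes turn with the lid: own x runs along the lid to its free end, own z is the outward normal of its outer face (up when shut).
- lid_press (a point): Middle of the red stripe on the outer face of the lid: 168 mm from the hinge line, 6 mm outside it (76 mm above the table when shut). x towards the free end, z out of the outer face. The lid is a black plate 188 x 114 x 6 mm, 0.09 kg; a 32 mm deep, 40 mm wide tongue under its free end goes down over the outside of the catch end.
- shaker: Red condiment shaker with a steel top, a plain cylinder 40 mm in diameter and 58 mm high, about 0.09 kg, standing on the tray floor (8 mm above the table) in one of three places in a row with the two glasses, about 100 mm apart. Origin: centre of its underside; z up its axis.
- glass1: Frosted small glass, 50 mm across the rim, 62 mm high, standing on the tray: leave it. Origin: centre of its underside; z up.
- glass2: Another frosted small glass, 50 mm across the rim, 62 mm high, standing on the tray: leave it. Origin: centre of its underside; z up.
- bottle: Empty green bottle with a steel cap, 64 mm in diameter, 215 mm high, standing on the tray: leave it. Origin: centre of its underside; z up.
- jar: Small amber jar with a white cap, 42 mm in diameter, 54 mm high, standing in the hinge-end compartment of the box: leave it there. Origin: centre of its underside; z up.
- tray: Bamboo tray fixed on the table, 340 (own x) x 260 (own y) x 22 mm high, floor 8 mm above the table; two steel chopsticks lie on it along its +y side. Origin: centre of its underside. The row with the shaker and the glasses runs along own x at about y = -55 mm.
Not all that is in view belongs to the job. Leave any blue or purple look-alike of the shaker alone.

How it is judged:
By the outcome, as a careful person would: the job done as asked, in the order asked, and still so for the second after the job is handed in, with the robot touching nothing.
It also fails if it takes over 54 s, if anything falls off the work surface, if the arm or the gripper's body presses on something with over 40 N, if the wrist force passes 120 N, or if a joint passes its speed limit or range.

### The arm

A 6-joint arm with a two-finger parallel gripper is mounted at the origin on the work surface. World frame = base frame: x ahead of the robot, y to its left, z up, the work surface at z = 0. Lengths are in m, angles in rad, forces in N, time in s.
With the tool pointing down it reaches from about 0.35 to 0.925 m from the base axis. Payload 6.4 kg.
Tool frame: the origin (TCP) lies on the centre line of the jaws, within the pads' length; the fingertips stand 11 mm ahead of it and the grasp point (between the pads) lies 8 mm behind it; z points along the fingers, y is the direction in which the jaws open and shut (so a half turn about z gives the same grasp; the last joint's range is limited). The gripper opens to 85 mm and grips with 20 to 120 N. Pads are 22 mm wide; open, the fingers measure 114 mm over their backs; the gripper's body (76 mm by 85 mm) begins 54 mm behind the grasp point. The pads swing forward as they close: fully open they stand 13 mm farther back than shut.
Start: joints at [-1.353, 0.245, 1.558, -0, 1.339, -0.174], TCP at [0.248, -0.601, 0.242] pointing down, gripper open.
Joint ranges: [-3.13, 3.13], [-1.02, 2.26], [0.13, 2.54], [-0.95, 4.09], [0.21, 2.88], [-2.74, 2.74]. Speed limits (rad/s): [2.57, 2.57, 3.14, 3.14, 3.14, 3.14].

### API

Orientations are given as a 3x3 rotation matrix whose columns are the frame's x, y, z axes.
In Python, from station import ctrl gives the robot as it stands. The module is installed in compiled form; this text tells all that it offers.
- The arm moves only by the tool servo_tool, never from a script. Its argument "increments" is a list of rows, each a list of 5 numbers: the shift along the world's x, y, z in mm, then the turn about the world's z in degrees, then the closure, from -1 (fully open) to 1 (shut), so that 0 is half open. A call has 1 to 10 rows; each row is the pose to reach, as a shift and turn from the pose commanded when the call began; what a row does not reach only later rows make up. A row lasts 1/10 s, in which the tool goes at most 50 mm and 8.59 degrees, less where a joint would pass 70% of its speed; a pose out of reach is approached as far as the arm can. A call with a gripper value outside its range is refused whole. The fingers move at their own pace and stop on an object; "force" is the grip in N (left out, the last holds). Time passes only in rows, so rows that repeat a pose let the fingers close. It gives the time, the measured TCP pose, the force and the opening at its end, in the units of the state.
- ctrl.read_state(): the state, without advancing time (a new reading comes with each control period).
- ctrl.get_image(name): name is "side" or "top"; returns a dict with "color" (384x512x3 uint8, red, green, blue), "mtx" (3x3 intrinsics, pixels), "k1" (the pictures are not rectified: a ray, as slopes to the right and down, at radius r is drawn at 1 + k1 r^2 times it, then the intrinsics apply), "camera_from_world" (4x4, takes a point from world to camera coordinates). Camera axes: x right, y down, z forward; pixel columns grow to the right and rows downward; lengths in m; the calibration is good to about 2 mm. A picture is of the moment at which its call begins. There is no depth.
- ctrl.close_job(): hands the job in, once; it reports no verdict.
Trained networks look in a picture, given as the dict that the camera call returned (one of the last four; its "shot" number tells which), for a name from the list of things; names that differ only in an ending like _2 or _b are one class to them, and where a whole thing is asked for, a point or a joint stands for the part that bears it (a point fixed in the world has none). Each returns a list of dicts, best first, with "score" (0 to 1); they miss things now and then, are a little off and sometimes report something else, mostly with a low value. They report only what shows in the picture. A call takes as long as a camera call. They do not tell look-alikes from the thing itself.
- ctrl.look_for(picture, query): "xy" ([column, row] as shares, 0 to 1, of the picture: columns of its width, rows of its height, amid what is visible of it).
- ctrl.silhouettes(picture, query): "pixels" (384x512 bool, what is visible of it) and "xy" ([column, row] as shares, 0 to 1, of the picture: columns of its width, rows of its height, amid what is visible of it).
- ctrl.mark_of(picture, query): "xy" ([column, row] as shares, 0 to 1, of the picture: columns of its width, rows of its height: a listed point, or the origin of a listed thing).
The state is a dict: "time": time; "q": joint angles; "joint_velocities": joint speeds; "effort": joint torques, N m; "tcp_pos": TCP position; "orientation": TCP orientation; "force": force on the tool from outside, world axes, zero at the start; "wrist_torque": the same for the moment, N m; "gripper_width": opening from 0.0 (shut) to 1.0 (fully open).
Only numpy, scipy, OpenCV 4.12 (cv2) and the standard library are available. Lean on these libraries where they do the work, as an engineer would, in place of code of your own. Each camera call takes 0.05 s, during which the arm holds its last target.

## Working session

There is one attempt and no reset: what is moved stays moved. The work goes in short steps, Python scripts to look and compute and a tool call to move; the robot and the scene stay as the last step left them, time stands still between calls to the robot, and variables do not carry over. Pictures are saved under pics/ and viewed, and the job is handed in when it is done.

Besides the shell and the picture viewer there is one more tool, called after "Request:" as name([rows], argument=value, ...), one row to a line, values as JSON. servo_tool: Moves the arm, as the interface text tells. Its arguments: {"type":"object","properties":{"increments":{"type":"array","items":{"type":"array","items":{"type":"number"}}},"force":{"type":"number"}},"required":["increments"]}

```bash
mkdir -p pics; cat > h.py <<'E'
import numpy as np, cv2
from station import ctrl
def save(p,name,crop=None,scale=1):
    im=cv2.cvtColor(p["color"],cv2.COLOR_RGB2BGR)
    if crop: im=im[crop[1]:crop[3],crop[0]:crop[2]]
    if scale!=1: im=cv2.resize(im,None,fx=scale,fy=scale,interpolation=cv2.INTER_CUBIC)
    cv2.imwrite("pics/"+name,im)
def ray(p,uv):
    K=np.array(p["mtx"]);k=float(p["k1"])
    d=np.array([(uv[0]-K[0,2])/K[0,0],(uv[1]-K[1,2])/K[1,1]])
    s=d.copy()
    for _ in range(50): s=d/(1+k*(s@s))
    T=np.array(p["camera_from_world"]);R=T[:3,:3];t=T[:3,3]
    return -R.T@t, R.T@np.array([s[0],s[1],1])
def onz(p,uv,z):
    o,d=ray(p,uv);return o+d*(z-o[2])/d[2]
def proj(p,X):
    K=np.array(p["mtx"]);T=np.array(p["camera_from_world"])
    c=T[:3,:3]@np.asarray(X,float)+T[:3,3];s=c[:2]/c[2];s=s*(1+float(p["k1"])*(s@s))
    return np.array([K[0,0]*s[0]+K[0,2],K[1,1]*s[1]+K[1,2]])
def tri(ps,uvs):
    A=np.zeros((3,3));b=np.zeros(3)
    for p,u in zip(ps,uvs):
        o,d=ray(p,u);d/=np.linalg.norm(d);M=np.eye(3)-np.outer(d,d);A+=M;b+=M@o
    return np.linalg.solve(A,b)
px=lambda r:np.array(r["xy"])*[512,384]
E
python3 - <<'E'
from h import *
S=ctrl.get_image("side");T=ctrl.get_image("top")
save(S,"s0.png");save(T,"t0.png")
print(S["camera_from_world"],T["camera_from_world"],S["k1"])
for q in ["caddy","empty_well","lid_hinge","lid_press","shaker","glass1","bottle","jar","tray"]:
    for n,p in(("S",S),("T",T)):
        print(q,n,[(px(r).round(1).tolist(),round(r["score"],2)) for r in ctrl.mark_of(p,q)])
print(ctrl.read_state())
E
```

```text
[[-0.90972359 -0.41517132 -0.00598098  0.50169861]
 [-0.27038619  0.60327916 -0.75029699  0.20527227]
 [ 0.31510999 -0.68094569 -0.66107387  0.74361367]
 [ 0.          0.          0.          1.        ]] [[-9.55797970e-02 -9.95421303e-01 -9.65317404e-04  6.25466097e-02]
 [-9.67927284e-01  9.31660977e-02 -2.33317061e-01  5.58863233e-01]
 [ 2.32338708e-01 -2.13660403e-02 -9.72400235e-01  7.66965485e-01]
 [ 0.00000000e+00  0.00000000e+00  0.00000000e+00  1.00000000e+00]] -0.06656894680614513
caddy S [([299.5, 175.1], 0.74)]
caddy T [([349.9, 211.9], 0.85)]
empty_well S [([291.4, 176.0], 0.95)]
empty_well T [([338.0, 208.3], 0.56)]
lid_hinge S [([299.2, 176.6], 0.75), ([321.7, 143.6], 0.64)]
lid_hinge T [([397.7, 221.4], 0.68)]
lid_press S [([331.1, 86.5], 0.78)]
lid_press T [([427.0, 208.4], 0.81)]
shaker S [([271.0, 226.9], 0.83), ([240.0, 274.6], 0.73), ([306.2, 238.1], 0.56)]
shaker T [([256.5, 227.2], 0.7), ([263.7, 258.0], 0.54)]
glass1 S [([156.8, 246.4], 0.93), ([200.0, 257.9], 0.67)]
glass1 T [([185.2, 184.6], 0.77), ([176.8, 145.9], 0.75)]
bottle S [([200.3, 306.6], 0.88)]
bot
[... 205 characters left out ...]
,
        1.33870930e+00, -1.74085757e-01]), 'joint_velocities': array([ 0.00034854,  0.00013744, -0.00017964, -0.00133721,  0.00041584,
       -0.00109765]), 'effort': array([ 4.66998281e-04, -4.29526377e+01, -3.26424444e+01, -1.93973201e-04,
        4.95331187e-04, -5.82179638e-06]), 'tcp_pos': array([ 0.24821055, -0.60075633,  0.24230661]), 'orientation': array([[ 9.24233649e-01,  3.81827397e-01,  1.77515218e-05],
       [ 3.81827397e-01, -9.24233649e-01, -6.28557837e-06],
       [ 1.40065478e-05,  1.25873604e-05, -1.00000000e+00]]), 'force': array([-0.62589057,  0.48098586,  1.30765511]), 'wrist_torque': array([-0.00358212, -0.03530395,  0.01642944]), 'gripper_width': 1.0011553889269709}
```

View pics/s0.png

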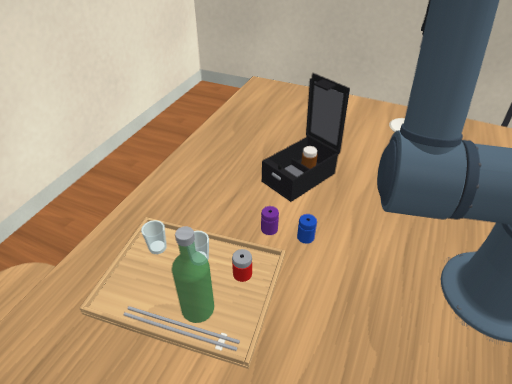

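View pics/t0.png

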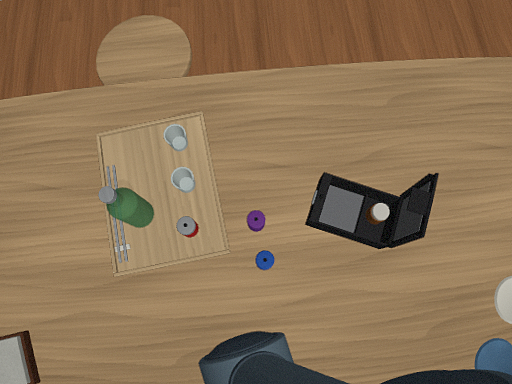

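```bash
python3 - <<'E'
from h import *
S=ctrl.get_image("side");T=ctrl.get_image("top")
save(S,"s1.png",(180,190,340,310),5);save(T,"t1.png",(140,90,280,250),4);save(T,"tb.png",(290,150,450,260),5);save(S,"sb.png",(250,65,360,205),5)
from scipy.optimize import least_squares
for q,h,r,z0 in [("shaker",.058,.02,.008),("glass1",.062,.025,.008),("bottle",.215,.032,.008),("jar",.054,.021,.005)]:
    for n,p in(("S",S),("T",T)):
        for m in ctrl.silhouettes(p,q):
            u=px(m);ys,xs=np.nonzero(m["pixels"])
            print(q,n,u.round(1),round(m["score"],2),len(xs),(xs.min(),xs.max(),ys.min(),ys.max()),p["color"][m["pixels"]].mean(0).round(), onz(p,u,z0+h/2).round(4))
def P(q,i): return ctrl.mark_of(S,q)[i],ctrl.mark_of(T,q)[i]
for q,z in [("caddy",0),("empty_well",.005),("lid_hinge",.07),("jar",.005),("shaker",.008)]:
    for n,p in(("S",S),("T",T)):
        for r in ctrl.mark_of(p,q): print(q,n,onz(p,px(r),z).round(4),px(r))
a,b=P("lid_press",0);print("press",tri([S,T],[px(a),px(b)]))
E
```

```text
shaker S [241.1 264.5] 0.84 600 (np.int64(231), np.int64(252), np.int64(249), np.int64(281)) [143.  94.  91.] [0.4927 0.1643 0.037 ]
shaker S [271.4 217.4] 0.78 462 (np.int64(261), np.int64(278), np.int64(206), np.int64(234)) [ 94.  46. 117.] [0.4872 0.0138 0.037 ]
shaker S [308.1 227.2] 0.73 468 (np.int64(297), np.int64(316), np.int64(214), np.int64(243)) [ 32.  66. 141.] [0.4009 0.0091 0.037 ]
shaker T [255.4 222.2] 0.77 338 (np.int64(247), np.int64(265), np.int64(210), np.int64(231)) [ 95.  53. 113.] [0.4867 0.017  0.037 ]
shaker T [263.5 259.1] 0.58 296 (np.int64(255), np.int64(273), np.int64(251), np.int64(269)) [ 42.  74. 138.] [0.4067 0.0075 0.037 ]
shaker T [185.8 228.3] 0.55 354 (np.int64(177), np.int64(198), np.int64(216), np.int64(237)) [124. 109. 109.] [0.4875 0.1677 0.037 ]
shaker T [160.6 191.2] 0.36 13855 (np.int64(96), np.int64(229), np.int64(111), np.int64(276)) [165. 143. 110.] [0.5748 0.2191 0.037 ]
glass1 S [201.6 242.7] 0.77 294 (np.int64(194), np.int64(207), np.int64(230), np.int64(256)) [151. 161. 158.] [0.594  0.1479 0.039 ]
glass1 S [153.4 234. ] 0.69 629 (np
[... 1400 characters left out ...]
8896]
empty_well S [ 0.5005 -0.1745  0.005 ] [292.5056 179.2896]
empty_well T [ 0.5048 -0.1746  0.005 ] [338.7904 208.0128]
lid_hinge S [ 0.4563 -0.2782  0.07  ] [321.9968 143.3088]
lid_hinge T [ 0.4541 -0.2742  0.07  ] [394.496  221.4912]
lid_hinge T [0.6645 0.166  0.07  ] [179.6096 145.6896]
jar T [ 0.4735 -0.256   0.005 ] [375.7056 217.9968]
shaker S [0.4003 0.0028 0.008 ] [307.9168 234.2016]
shaker S [0.4895 0.0118 0.008 ] [270.3872 225.2928]
shaker S [0.4904 0.1661 0.008 ] [242.0224 274.2144]
shaker T [0.485  0.1614 0.008 ] [190.976 230.784]
shaker T [0.4865 0.0193 0.008 ] [254.4128 224.2176]
shaker T [0.4101 0.0062 0.008 ] [263.68   258.0864]
press [ 0.45542634 -0.26598112  0.24080232]
```

View pics/s1.png

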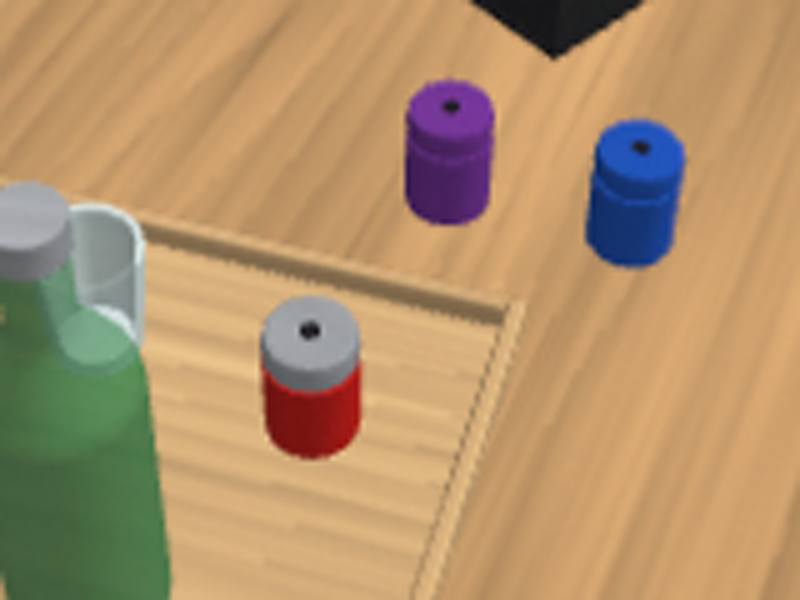

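View pics/tb.png

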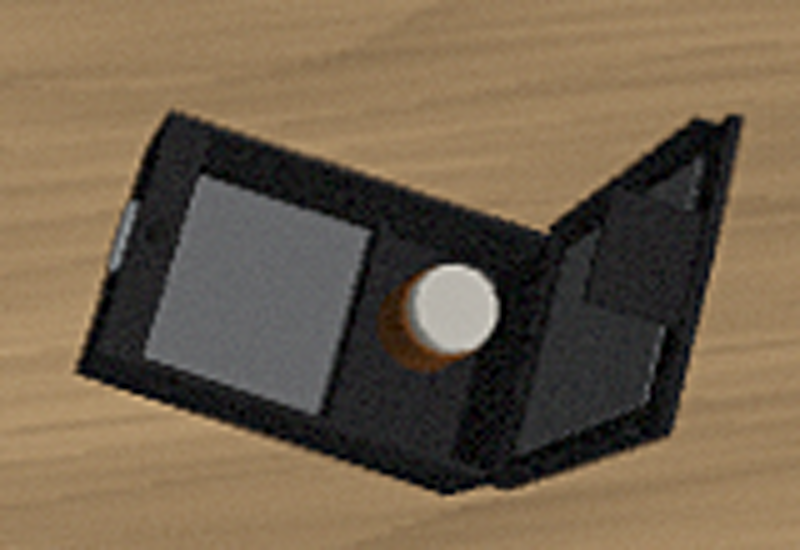

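View pics/t1.png

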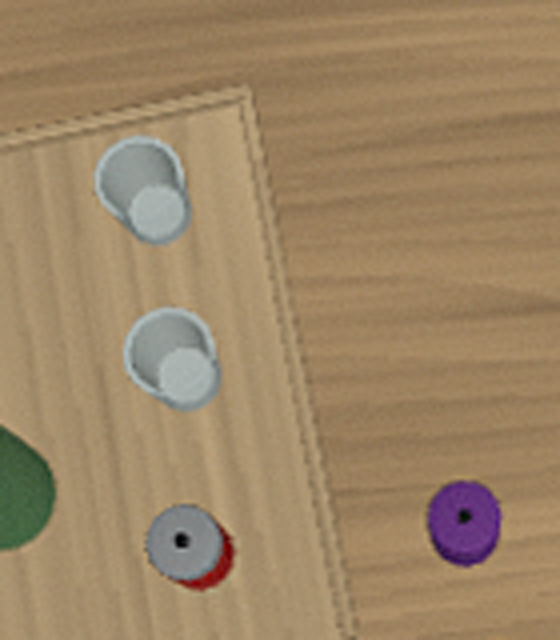

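```bash
python3 - <<'E'
from h import *
from scipy.optimize import least_squares
S=ctrl.get_image("side");T=ctrl.get_image("top")
us=np.array([310,330])/5+[180,190];ut=np.array([181,541])/4+[140,90]
print("shaker",onz(S,us,.066),onz(T,ut,.066),tri([S,T],[us,ut]))
c=lambda a:np.array(a)/5+[290,150]
for n,a in dict(c1=(172,112),c2=(78,372),h1=(548,232),h2=(447,492)).items(): print(n,onz(T,c(a),.07).round(4),onz(T,c(a),0).round(4))
for a in [(203,175),(372,230),(322,415),(145,357)]: print("fl",onz(T,c(a),.005).round(4))
print("cam",ray(T,(0,0))[0],ray(S,(0,0))[0])
E
```

```text
shaker [0.48990816 0.16482343 0.066     ] [0.48989036 0.16363986 0.066     ] [0.49021975 0.16388987 0.06474198]
c1 [ 0.5743 -0.1397  0.07  ] [ 0.5921 -0.1542  0.    ]
c2 [ 0.4674 -0.0857  0.07  ] [ 0.4759 -0.0954  0.    ]
h1 [ 0.5063 -0.2948  0.07  ] [ 0.5183 -0.3227  0.    ]
h2 [ 0.4019 -0.2328  0.07  ] [ 0.4048 -0.2553  0.    ]
fl [ 0.5598 -0.1633  0.005 ]
fl [ 0.5266 -0.2378  0.005 ]
fl [ 0.4449 -0.2019  0.005 ]
fl [ 0.479  -0.1256  0.005 ]
cam [0.36872139 0.02658014 0.87625012] [0.27758975 0.59081492 0.64859939]
```

View pics/sb.png

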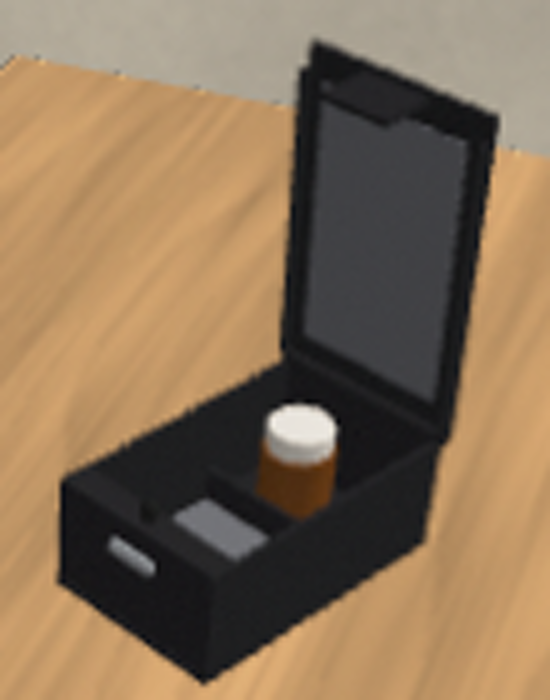

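```bash
python3 - <<'E'
from h import *
from scipy.optimize import least_squares
S=ctrl.get_image("side");T=ctrl.get_image("top")
ct=lambda a:np.array(a)/5+[290,150]-.4
cs=lambda a:np.array(a)/5+[250,65]-.4
# box coordinates: +y axis is left of +x => toward -world x side
obs=[(T,ct((78,372)),(88,55,0)),(T,ct((172,112)),(88,-55,70)),(T,ct((447,492)),(-88,55,0)),
(S,cs((205,683)),(88,55,0)),(S,cs((60,583)),(88,-55,0)),(S,cs((62,483)),(88,-55,70)),(S,cs((212,578)),(88,55,70)),(S,cs((425,545)),(-88,55,0))]
lid=[(S,cs((312,40)),(188,-57,6)),(S,cs((498,117)),(188,57,6)),(T,ct((740,116)),(188,-57,6)),(T,ct((670,434)),(188,57,6)),]
def W(v,b):
    c,s=np.cos(v[2]),np.sin(v[2]);b=np.array(b)/1000
    return np.array([v[0]+c*b[0]-s*b[1],v[1]+s*b[0]+c*b[1],b[2]])
def LB(a,l):
    return (-88+l[0]*np.cos(a)-l[2]*np.sin(a),l[1],70+l[0]*np.sin(a)+l[2]*np.cos(a))
def f(v): return np.concatenate([proj(p,W(v,b))-u for p,u,b in obs]+[proj(p,W(v,LB(v[3],l)))-u for p,u,l in lid])
r=least_squares(f,[.4896,-.1975,1.153,1.55],loss="soft_l1")
v=r.x;print(v,np.degrees(v[2]));print(f(v).reshape(-1,2).round(1))
print("well",W(v,(23,0,5)),"hinge",W(v,(-88,0,70)),"press",W(v,LB(v[3],(168,0,6))))
print("catchdir",np.cos(v[2]),np.sin(v[2]))
E
```

```text
[ 0.49042262 -0.19653543  1.14871175  1.50677686] 65.8163352906549
[[-0.4  0.3]
 [-0.2 -0.6]
 [ 0.   0.7]
 [ 0.1  0.4]
 [-0.3 -0.1]
 [-0.2 -1.1]
 [ 0.7  0.1]
 [ 0.1 -0.5]
 [ 0.3 -0.3]
 [ 0.1 -0.4]
 [ 0.2 -0.7]
 [-0.4  0.1]]
well [ 0.49984487 -0.17555398  0.005     ] hinge [ 0.45437228 -0.27681228  0.07      ] press [ 0.45632236 -0.27246984  0.2380397 ]
catchdir 0.4096629675383467 0.9122369500451489
```

```bash
python3 - <<'E'
from h import *
S=ctrl.get_image("side");T=ctrl.get_image("top")
sh=np.array([.490,.164])
for q in["bottle","glass1"]:
  for n,p in(("S",S),("T",T)):
    for r in ctrl.mark_of(p,q):
      X=onz(p,px(r),.008)[:2];d=X-sh;print(q,n,X.round(3),np.hypot(*d).round(3),np.degrees(np.arctan2(d[1],d[0])).round(),r["score"])
print(ctrl.read_state()["time"])
E
```

```text
bottle S [0.526 0.276] 0.117 72.0 0.71
bottle T [0.534 0.271] 0.116 68.0 0.95
glass1 S [0.594 0.168] 0.104 2.0 0.83
glass1 S [0.702 0.181] 0.213 5.0 0.73
glass1 T [0.594 0.168] 0.104 2.0 0.92
glass1 T [0.686 0.18 ] 0.197 5.0 0.6
2.6
```

Request:
servo_tool([
  [0, 0, 50, 0, -1],
  [0, 0, 100, 0, -1],
  [0, 20, 150, 0, -1],
  [10, 70, 160, 0, -1],
  [25, 120, 160, 0, -1],
  [40, 170, 160, 0, -1],
  [55, 220, 160, 0, -1],
  [70, 270, 160, 0, -1],
  [85, 320, 160, 0, -1],
  [100, 370, 160, 0, -1],
], force=40)

```text
time: 3.6
tcp_pos: [0.3433, -0.2453, 0.4025]
orientation: [[0.925, 0.381, 0.001], [0.381, -0.925, -0.001], [0.0, 0.001, -1.0]]
force: [0.6, -0.7, 0.2]
gripper_width: 0.999
```

Request:
servo_tool([
  [17, 47, 0, 0, -1],
  [34, 94, 0, 2, -1],
  [51, 141, 0, 4, -1],
  [68, 188, 0, 6, -1],
  [85, 235, -20, 8, -1],
  [102, 282, -50, 10, -1],
  [119, 330, -85, 12, -1],
  [136, 377, -120, 14, -1],
  [142, 395, -160, 15, -1],
  [142, 395, -200, 15, -1],
])

```text
time: 4.6
tcp_pos: [0.4856, 0.1471, 0.2152]
orientation: [[0.792, 0.611, 0.005], [0.611, -0.792, 0.001], [0.004, 0.002, -1.0]]
force: [0.6, 0.1, -0.1]
gripper_width: 1.0
```

Request:
servo_tool([
  [0, 0, -40, 0, -1],
  [0, 0, -70, 0, -0.6],
  [0, 0, -80, 0, -0.4],
  [0, 0, -80, 0, -0.4],
])

```text
time: 5.0
tcp_pos: [0.4834, 0.1445, 0.1337]
orientation: [[0.794, 0.608, -0.003], [0.608, -0.794, -0.0], [-0.002, -0.002, -1.0]]
force: [-0.2, -0.0, 0.6]
gripper_width: 0.699
```

```bash
python3 - <<'E'
from h import *
S=ctrl.get_image("side");T=ctrl.get_image("top")
save(S,"s2.png",(120,150,340,330),3.5);save(T,"t2.png",(90,90,290,280),3)
print(ctrl.read_state())
E
```

```text
{'time': 5.1, 'q': array([6.52257991e-02, 3.27922332e-02, 2.00099116e+00, 4.83288098e-05,
       1.10472528e+00, 9.82670031e-01]), 'joint_velocities': array([ 1.16134217e-03, -1.52238829e-02, -1.25431816e-02,  1.20644143e-03,
       -3.86076369e-03,  9.10717135e-05]), 'effort': array([ 7.05168536e-02, -2.91895151e+01, -2.78973985e+01,  1.48545561e-03,
        2.65589892e-02, -4.84404018e-05]), 'tcp_pos': array([0.48547533, 0.14456097, 0.13660586]), 'orientation': array([[ 7.94059867e-01,  6.07831781e-01,  3.07460170e-03],
       [ 6.07834040e-01, -7.94064053e-01,  2.44094335e-04],
       [ 2.58979898e-03,  1.67502206e-03, -9.99995244e-01]]), 'force': array([ 0.15428961, -0.45564442,  0.23063212]), 'wrist_torque': array([-0.01686828,  0.03652759,  0.00085058]), 'gripper_width': 0.7037239522006588}
```

Request:
servo_tool([
  [5, 19, 0, 0, -0.4],
  [5, 19, 0, 0, -0.4],
  [5, 19, 0, 0, -0.4],
])

```text
time: 5.4
tcp_pos: [0.4902, 0.1636, 0.1365]
orientation: [[0.793, 0.609, 0.003], [0.609, -0.793, 0.0], [0.002, 0.002, -1.0]]
force: [-0.0, 0.3, 0.1]
gripper_width: 0.697
```

```bash
python3 - <<'E'
from h import *
S=ctrl.get_image("side");T=ctrl.get_image("top")
save(S,"s2.png",(120,150,340,330),3.5);save(T,"t2.png",(90,90,290,280),3)
s=ctrl.read_state();print(s["tcp_pos"],proj(T,[.49,.164,.066]),proj(S,[.49,.164,.066]))
E
```

```text
[0.48960002 0.16324074 0.13571203] [185.07605551 225.21352273] [242.13591252 255.68751231]
```

View pics/s2.png

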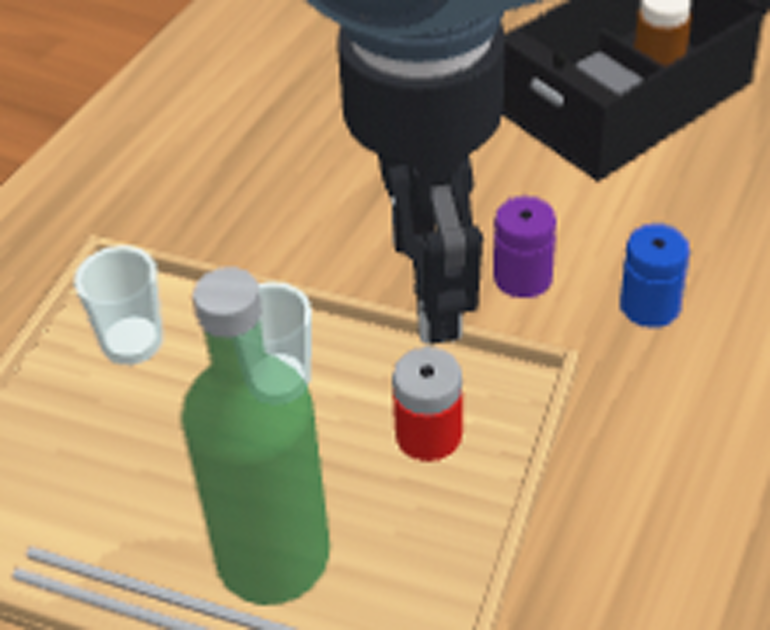

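Request:
servo_tool([
  [0, 0, -25, 0, -0.4],
  [0, 0, -50, 0, -0.4],
  [0, 0, -75, 0, -0.4],
  [0, 0, -98, 0, -0.4],
  [0, 0, -98, 0, -0.4],
  [0, 0, -98, 0, 0.0],
  [0, 0, -98, 0, 0.6],
  [0, 0, -98, 0, 0.6],
  [0, 0, -98, 0, 0.6],
  [0, 0, -98, 0, 0.6],
])

```text
time: 6.5
tcp_pos: [0.4902, 0.1636, 0.0381]
orientation: [[0.794, 0.608, 0.002], [0.608, -0.794, 0.0], [0.002, 0.001, -1.0]]
force: [-1.1, -0.9, 7.7]
gripper_width: 0.455
```

Request:
servo_tool([
  [0, 0, 3, 0, 0.6],
  [0, 0, 10, 0, 0.6],
  [0, 0, 30, 0, 0.6],
  [0, 0, 60, 0, 0.6],
  [0, 0, 90, 0, 0.6],
  [0, 0, 100, 0, 0.6],
])

```text
time: 7.1
tcp_pos: [0.4909, 0.1638, 0.1402]
orientation: [[0.794, 0.608, 0.006], [0.608, -0.794, 0.001], [0.005, 0.003, -1.0]]
force: [1.0, -0.2, -1.3]
gripper_width: 0.455
```

```bash
python3 - <<'E'
from h import *
S=ctrl.get_image("side")
save(S,"s3.png",(120,110,340,330),2.7)
s=ctrl.read_state();print(s["tcp_pos"],s["orientation"],s["q"],s["gripper_width"],s["force"])
E
```

```text
[0.4911002  0.16389395 0.14032994] [[ 7.93749128e-01  6.08214218e-01  6.14714620e-03]
 [ 6.08222214e-01 -7.93766506e-01  6.87025249e-04]
 [ 5.29725729e-03  3.19350518e-03 -9.99980870e-01]] [1.02839089e-01 5.20565202e-02 1.97327290e+00 5.84351142e-05
 1.11007799e+00 1.01978833e+00] 0.4629964793274236 [ 0.57642322  0.98204862 -0.02435192]
```

View pics/s3.png

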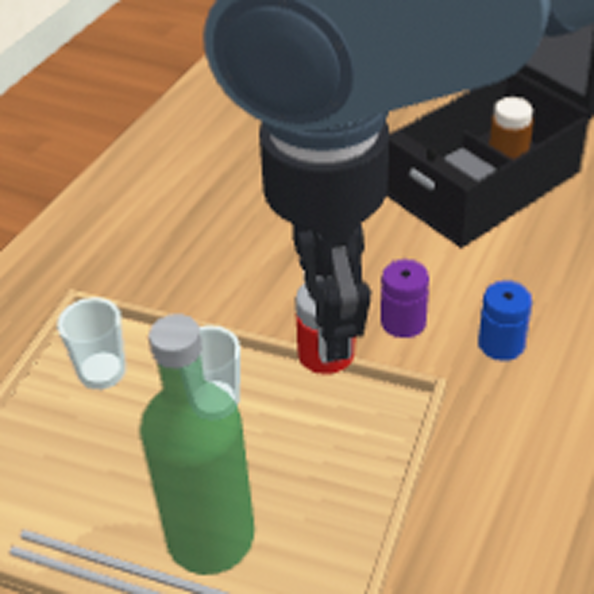

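```bash
python3 - <<'E'
from h import *
S=ctrl.get_image("side");T=ctrl.get_image("top")
save(S,"s4.png",None,1.5);save(T,"t4.png",None,1.5)
s=ctrl.read_state();x,y,z=s["tcp_pos"]
for d in (.062,.16,.2,.25,.3): print(d,proj(S,[x,y,z+d]).round(),proj(T,[x,y,z+d]).round())
E
```

```text
0.062 [241. 207.] [172. 216.]
0.16 [240. 161.] [159. 206.]
0.2 [240. 140.] [152. 200.]
0.25 [239. 110.] [142. 193.]
0.3 [238.  77.] [130. 184.]
```

View pics/s4.png

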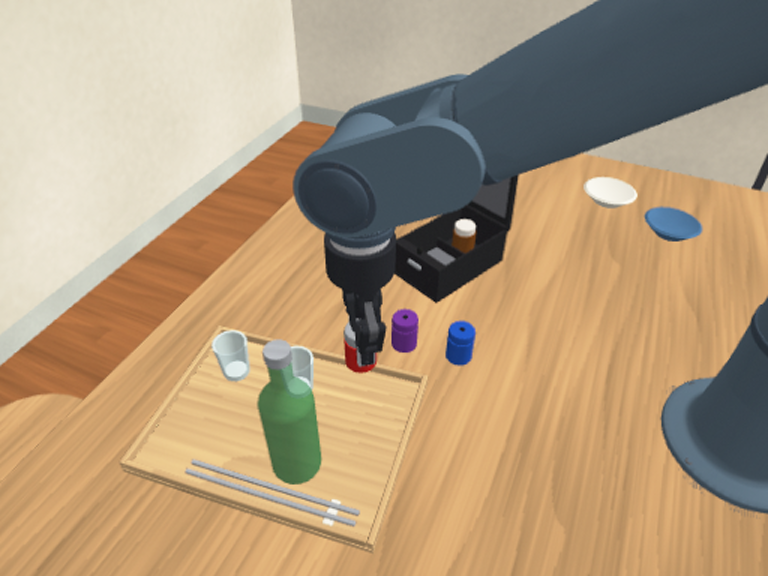

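View pics/t4.png

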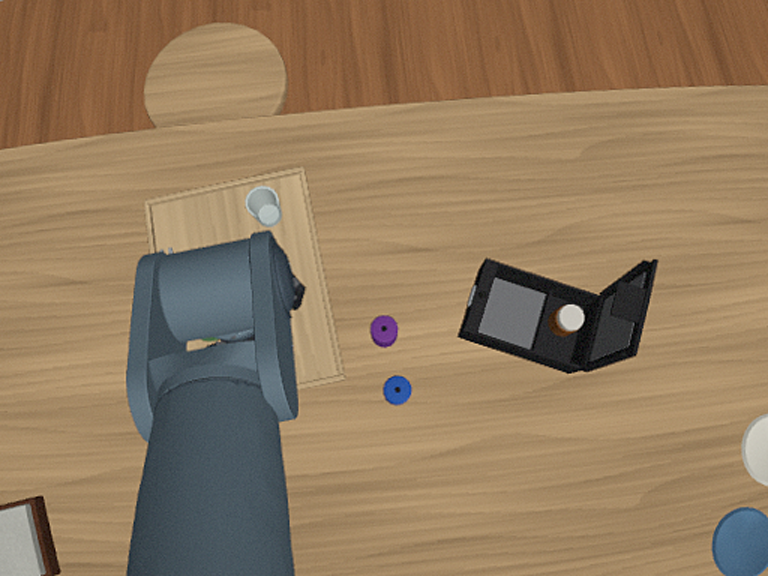

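Request:
servo_tool([
  [0, 0, 40, -8, 0.6],
  [0, -30, 80, -16, 0.6],
  [0, -75, 108, -24, 0.6],
  [0, -120, 108, -32, 0.6],
  [0, -165, 108, -40, 0.6],
  [0, -210, 108, -48, 0.6],
  [0, -255, 108, -55, 0.6],
  [3, -300, 108, -62, 0.6],
  [3, -325, 108, -62, 0.6],
  [3, -351, 108, -62, 0.6],
])

```text
time: 8.25
tcp_pos: [0.491, -0.1885, 0.242]
orientation: [[0.909, -0.417, -0.004], [-0.417, -0.909, 0.003], [-0.005, -0.001, -1.0]]
force: [-0.3, -0.5, -1.4]
gripper_width: 0.463
```

Request:
servo_tool([
  [0, 0, 0, 0, 0.6],
  [0, 0, 0, 0, 0.6],
])

```text
time: 8.45
tcp_pos: [0.4913, -0.1871, 0.2426]
orientation: [[0.909, -0.417, -0.003], [-0.417, -0.909, 0.003], [-0.004, -0.001, -1.0]]
force: [0.7, 0.4, -1.6]
gripper_width: 0.457
```

```bash
python3 - <<'E'
from h import *
S=ctrl.get_image("side");T=ctrl.get_image("top")
save(S,"s5.png",(180,0,440,220),2.8);save(T,"t5.png",None,1.5)
s=ctrl.read_state();print(s["time"],s["tcp_pos"],s["orientation"][:,1],s["q"],s["gripper_width"],s["force"])
E
```

```text
8.55 [ 0.49172286 -0.18632045  0.24341217] [-4.14834854e-01 -9.09896496e-01 -6.40812855e-04] [-5.78129806e-01 -4.76241089e-02  1.87094112e+00  2.77585963e-04
  1.32077823e+00  1.42035811e+00] 0.4527929936078511 [ 0.52259259  0.27289254 -0.64779418]
```

View pics/s5.png

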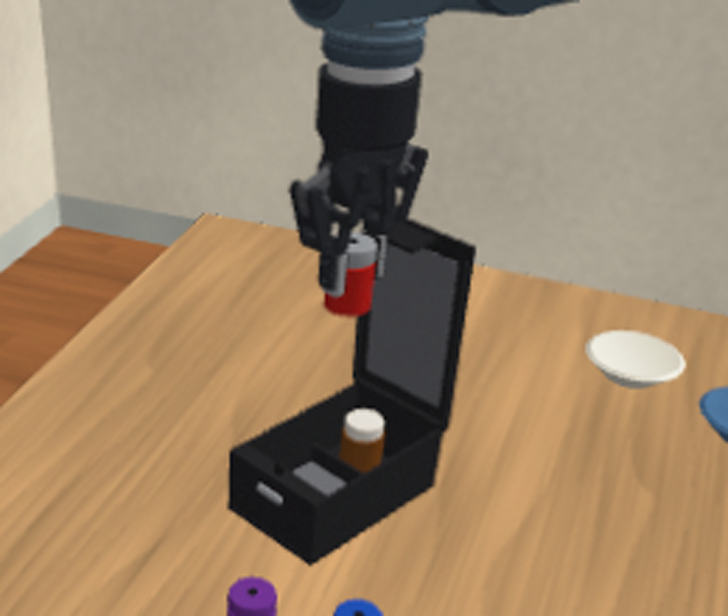

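View pics/t5.png

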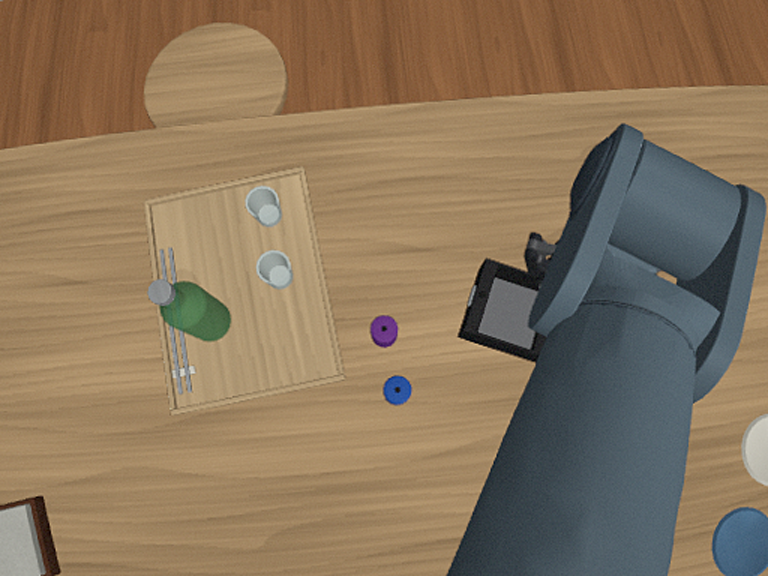

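Request:
servo_tool([
  [-5, -11, 0, 0, 0.6],
  [-10, -22, 0, 0, 0.6],
  [-14, -31, 0, 0, 0.6],
  [-18, -40, 0, 0, 0.6],
  [-22, -50, 0, 0, 0.6],
  [-22, -50, 0, 0, 0.6],
])

```text
time: 9.15
tcp_pos: [0.4696, -0.2388, 0.2448]
orientation: [[0.909, -0.417, -0.0], [-0.417, -0.909, -0.0], [0.0, 0.0, -1.0]]
force: [-0.1, -0.9, -1.4]
gripper_width: 0.46
```

```bash
python3 - <<'E'
from h import *
S=ctrl.get_image("side")
save(S,"s6.png",(180,0,440,220),2.8)
s=ctrl.read_state();print(s["time"],s["tcp_pos"],s["gripper_width"],s["force"])
E
```

```text
9.2 [ 0.46981029 -0.23817669  0.24469167] 0.45956999668631504 [ 0.73990152  0.80241981 -1.60095238]
```

View pics/s6.png

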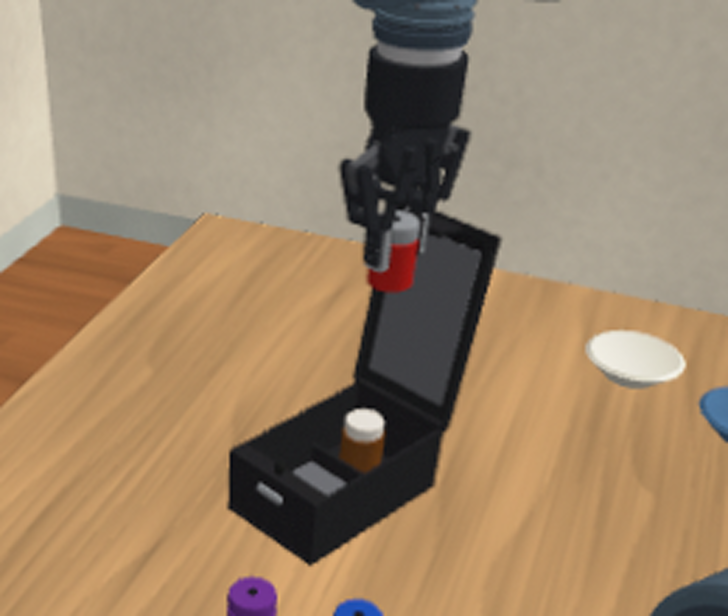

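Request:
servo_tool([
  [-4, -9, 0, 0, 0.6],
  [-4, -9, 0, 0, 0.6],
  [0, 0, 0, 0, 0.6],
  [10, 25, 0, 8, 0.6],
  [20, 45, 0, 16, 0.6],
  [30, 65, 0, 24, 0.6],
  [34, 72, 0, 32, 0.6],
  [34, 72, 0, 40, 0.6],
  [34, 72, 0, 48, 0.6],
  [34, 72, 0, 56, 0.6],
])

```text
time: 10.2
tcp_pos: [0.5044, -0.1643, 0.2447]
orientation: [[0.849, 0.528, 0.0], [0.528, -0.849, 0.0], [0.0, -0.0, -1.0]]
force: [0.8, 0.7, -0.6]
gripper_width: 0.459
```

Request:
servo_tool([
  [0, 0, -10, 8, 0.6],
  [0, 0, -30, 16, 0.6],
  [0, 0, -60, 24, 0.6],
  [0, 0, -80, 32, 0.6],
  [0, 0, -90, 34, 0.6],
  [0, 0, -90, 34, 0.6],
])

```text
time: 10.8
tcp_pos: [0.5032, -0.1639, 0.1528]
orientation: [[0.415, 0.91, -0.003], [0.91, -0.415, 0.002], [0.001, -0.004, -1.0]]
force: [-0.7, 0.5, -0.3]
gripper_width: 0.464
```

```bash
python3 - <<'E'
from h import *
S=ctrl.get_image("side");T=ctrl.get_image("top")
save(S,"s7.png",(180,0,440,220),2.8);save(T,"t7.png",None,1.5)
s=ctrl.read_state();print(s["time"],s["tcp_pos"],s["orientation"][:,1],s["gripper_width"],s["force"])
E
```

```text
10.9 [ 0.50453284 -0.16498863  0.15515334] [ 9.09477716e-01 -4.15752438e-01  4.40807795e-04] 0.4606998096676396 [-0.29024856  0.33165552 -0.54034172]
```

View pics/s7.png

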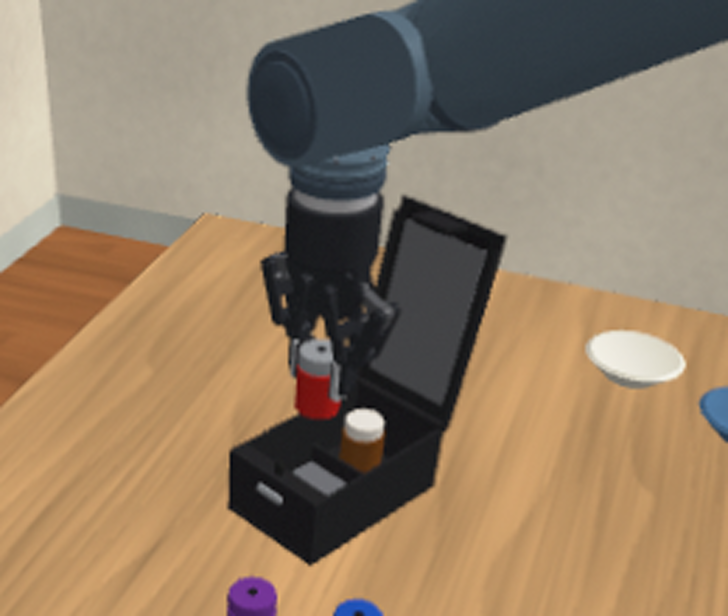

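View pics/t7.png

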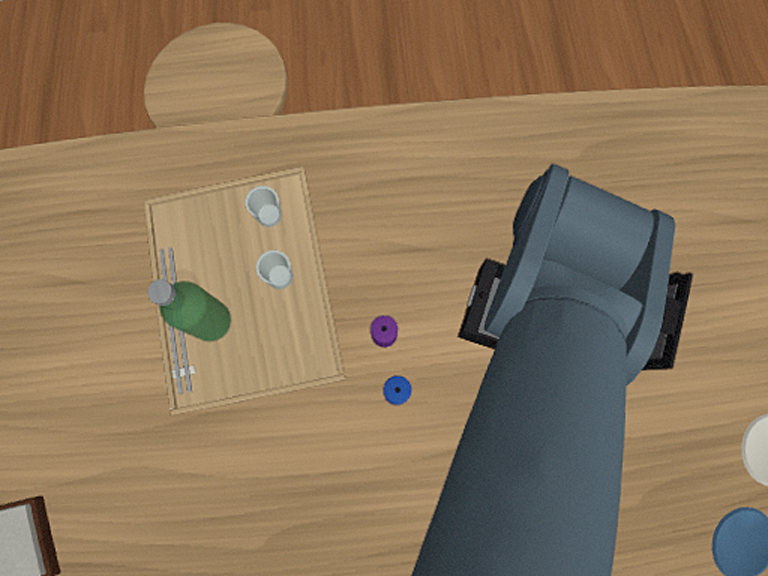

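Request:
servo_tool([
  [0, 0, -15, 0, 0.6],
  [0, 0, -30, 0, 0.6],
  [0, 0, -45, 0, 0.6],
  [0, 0, -60, 0, 0.6],
  [0, 0, -75, 0, 0.6],
  [0, 0, -85, 0, 0.6],
  [0, 0, -95, 0, 0.6],
  [0, 0, -105, 0, 0.6],
  [0, 0, -110, 0, 0.6],
  [0, 0, -110, 0, 0.6],
])

```text
time: 11.9
tcp_pos: [0.5038, -0.1652, 0.044]
orientation: [[0.416, 0.91, -0.001], [0.91, -0.416, 0.001], [0.0, -0.001, -1.0]]
force: [-0.6, -1.3, -1.3]
gripper_width: 0.455
```

Request:
servo_tool([
  [0, 0, -3, 0, 0.6],
  [0, 0, -5, 0, 0.6],
  [0, 0, -6, 0, 0.6],
  [0, 0, -6, 0, 0.6],
])

```text
time: 12.3
tcp_pos: [0.5042, -0.1654, 0.0388]
orientation: [[0.415, 0.91, 0.0], [0.91, -0.415, -0.0], [-0.0, 0.0, -1.0]]
force: [-0.0, -0.2, -1.3]
gripper_width: 0.453
```

Request:
servo_tool([
  [0, 0, -1.5, 0, 0.6],
  [0, 0, -3, 0, 0.6],
  [0, 0, -3, 0, 0.6],
])

```text
time: 12.6
tcp_pos: [0.504, -0.1653, 0.0355]
orientation: [[0.416, 0.91, -0.0], [0.91, -0.416, 0.0], [0.0, -0.0, -1.0]]
force: [0.8, -0.4, -1.3]
gripper_width: 0.461
```

```bash
python3 - <<'E'
from h import *
S=ctrl.get_image("side")
save(S,"s8.png",(230,60,380,210),4)
s=ctrl.read_state();print(s["time"],s["tcp_pos"],s["gripper_width"],s["force"])
E
```

```text
12.65 [ 0.50403869 -0.16536836  0.03561045] 0.4629603932798235 [-0.63059914  0.26381134 -0.88841542]
```

View pics/s8.png

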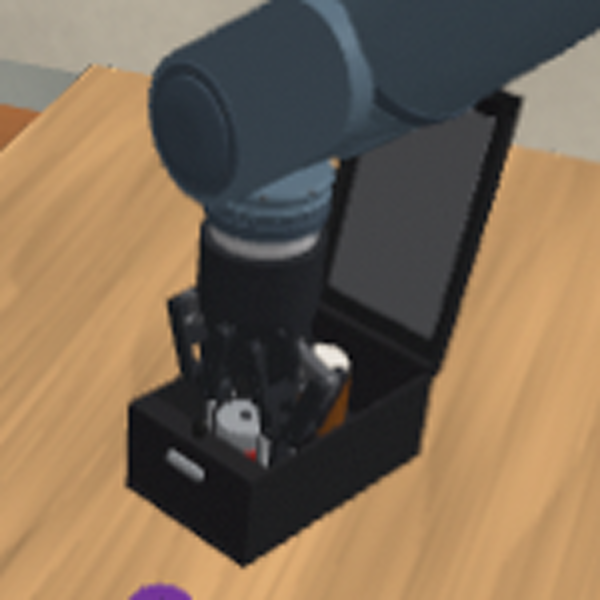

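Request:
servo_tool([
  [0, 0, -1, 0, 0.6],
  [0, 0, -2, 0, 0.6],
  [0, 0, -2, 0, 0.6],
])

```text
time: 12.95
tcp_pos: [0.5043, -0.1655, 0.0351]
orientation: [[0.415, 0.91, -0.001], [0.91, -0.415, 0.0], [-0.0, -0.001, -1.0]]
force: [-5.6, 2.1, 10.6]
gripper_width: 0.46
```

Request:
servo_tool([
  [0, 0, 1, 0, 0.2],
  [0, 0, 1, 0, 0.0],
  [0, 0, 1, 0, -0.15],
  [0, 0, 1, 0, -0.25],
  [0, 0, 1, 0, -0.25],
  [0, 0, 1, 0, -0.25],
])

```text
time: 13.55
tcp_pos: [0.5041, -0.1654, 0.0347]
orientation: [[0.415, 0.91, -0.0], [0.91, -0.415, 0.0], [-0.0, -0.0, -1.0]]
force: [0.2, -0.3, 1.6]
gripper_width: 0.627
```

```bash
python3 - <<'E'
from h import *
S=ctrl.get_image("side")
save(S,"s9.png",(230,60,380,210),4)
s=ctrl.read_state();print(s["time"],s["tcp_pos"],s["gripper_width"],s["force"])
E
```

```text
13.6 [ 0.50415821 -0.16541901  0.03468965] 0.6240203177522367 [ 0.38656322  0.37538454 -0.97805271]
```

View pics/s9.png

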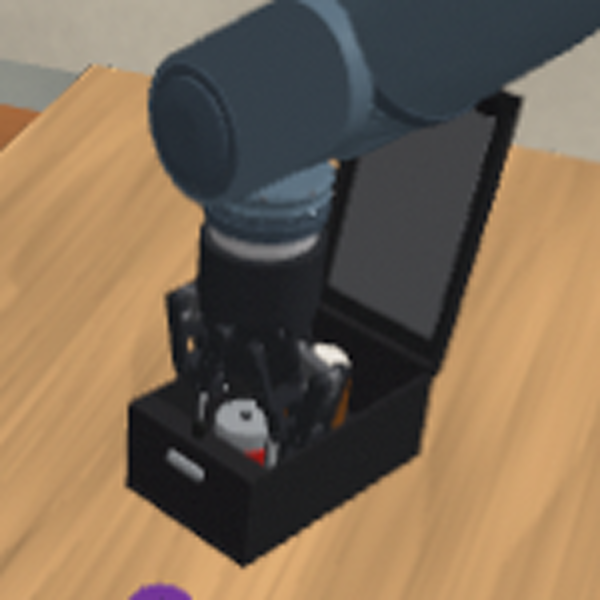

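Request:
servo_tool([
  [0, 0, 10, 0, -0.25],
  [0, 0, 25, 0, -0.25],
  [0, 0, 50, 0, -0.25],
  [0, 0, 90, 0, -0.25],
  [0, 0, 135, 0, 0.0],
  [0, 0, 180, 0, 0.5],
  [0, 0, 230, 0, 1.0],
  [0, 0, 280, 0, 1.0],
  [0, 0, 330, 0, 1.0],
  [0, 0, 350, 0, 1.0],
])

```text
time: 14.6
tcp_pos: [0.505, -0.1658, 0.3931]
orientation: [[0.415, 0.91, 0.01], [0.91, -0.415, -0.006], [-0.001, 0.012, -1.0]]
force: [0.3, -0.1, 0.6]
gripper_width: 0.001
```

Request:
servo_tool([
  [-15, -35, 10, 0, 1.0],
  [-30, -70, 10, 0, 1.0],
  [-45, -105, 10, 0, 1.0],
  [-60, -140, 10, 0, 1.0],
  [-75, -175, 10, 0, 1.0],
  [-91, -205, 10, 0, 1.0],
  [-91, -205, 10, 0, 1.0],
  [-91, -205, 10, 0, 1.0],
])

```text
time: 15.4
tcp_pos: [0.4128, -0.3704, 0.3958]
orientation: [[0.417, 0.909, 0.001], [0.909, -0.417, -0.001], [-0.0, 0.001, -1.0]]
force: [-0.2, 0.3, 0.1]
gripper_width: 0.003
```

```bash
python3 - <<'E'
from h import *
S=ctrl.get_image("side");T=ctrl.get_image("top")
save(S,"s10.png",(230,40,390,200),4);save(T,"t10.png",None,1.5)
s=ctrl.read_state();print(s["time"],s["tcp_pos"],s["orientation"][:,1],s["gripper_width"],s["force"],s["q"])
for n,p in(("S",S),("T",T)):
    print([(px(r),r["score"]) for r in ctrl.mark_of(p,"lid_press")])
E
```

```text
15.5 [ 0.41349373 -0.36951958  0.39563778] [ 0.91000206 -0.41460248  0.00101619] 0.0021036261533717393 [-0.31373412  0.2754673  -0.75585489] [-9.33894046e-01 -6.52980600e-02  1.61391251e+00  2.82517418e-04
  1.59197284e+00 -5.06381643e-01]
[(array([341.6064,  85.7088]), 0.92)]
[(array([348.5184, 214.6176]), 0.73), (array([447.0784, 212.0064]), 0.7)]
```

View pics/s10.png

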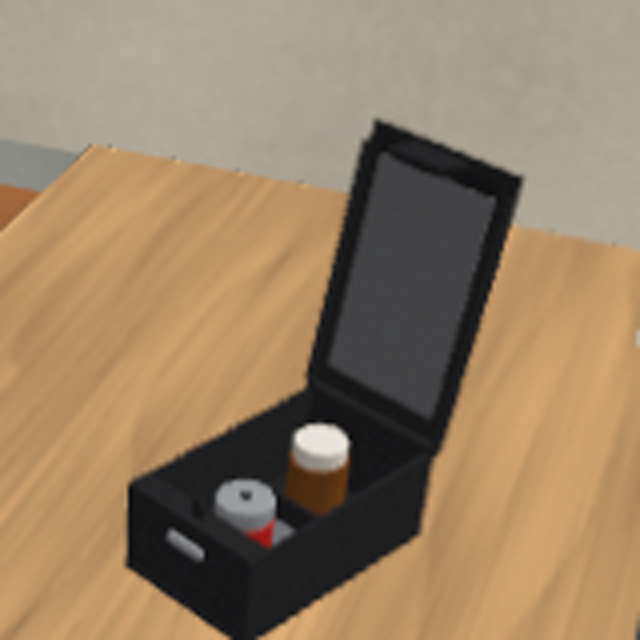

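View pics/t10.png

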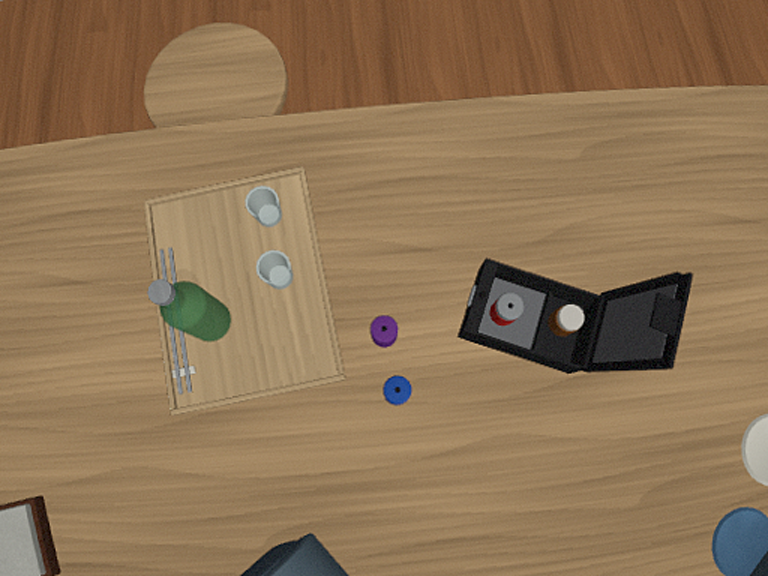

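```bash
python3 - <<'E'
from h import *
from scipy.optimize import minimize_scalar
S=ctrl.get_image("side");T=ctrl.get_image("top")
v=[.49042,-.19654,1.14871];c,s=np.cos(v[2]),np.sin(v[2])
W=lambda b:np.array([v[0]+c*b[0]-s*b[1],v[1]+s*b[0]+c*b[1],b[2]])
LB=lambda a,l:np.array((-.088+l[0]*np.cos(a)-l[2]*np.sin(a),l[1],.07+l[0]*np.sin(a)+l[2]*np.cos(a)))
ob=[(S,np.array((378,122))/4+[230,40],(.188,-.057,.006)),(S,np.array((522,180))/4+[230,40],(.188,.057,.006)),(T,np.array((690,273))/1.5,(.188,-.057,.006)),(T,np.array((673,369))/1.5,(.188,.057,.006))]
f=lambda a:np.concatenate([proj(p,W(LB(a,l)))-u for p,u,l in ob])
r=minimize_scalar(lambda a:(f(a)**2).sum(),bounds=(1.4,2),method="bounded");print(r.x,f(r.x).round(1))
t=ctrl.read_state()["tcp_pos"]
for a in list(np.arange(1.9,-.01,-.1)):
    k=LB(a,(.165,0,.006));p=W((k[0]-.011,0,0));p[2]=k[2]+.011
    print(round(a,2),p.round(4),((p-t)*1000).round(0))
E
```

```text
1.7527363797559858 [-0.5 -1.5  0.1 -1.3  1.5 -0.8 -0.7 -0.7]
1.9 [ 0.4257 -0.3407  0.2352] [  12.   29. -160.]
1.8 [ 0.4321 -0.3264  0.2403] [  18.   43. -155.]
1.7 [ 0.4387 -0.3117  0.2439] [  25.   58. -151.]
1.6 [ 0.4454 -0.2967  0.2458] [  32.   73. -149.]
1.5 [ 0.4522 -0.2817  0.246 ] [  39.   88. -149.]
1.4 [ 0.4589 -0.2667  0.2446] [  45.  103. -150.]
1.3 [ 0.4656 -0.2519  0.2416] [  52.  118. -153.]
1.2 [ 0.4721 -0.2374  0.237 ] [  58.  132. -158.]
1.1 [ 0.4783 -0.2235  0.2308] [  65.  146. -164.]
1.0 [ 0.4843 -0.2101  0.2231] [  71.  159. -172.]
0.9 [ 0.49   -0.1976  0.214 ] [  76.  172. -181.]
0.8 [ 0.4952 -0.1859  0.2035] [  82.  184. -192.]
0.7 [ 0.5    -0.1753  0.1919] [  86.  194. -203.]
0.6 [ 0.5043 -0.1657  0.1791] [  91.  204. -216.]
0.5 [ 0.508  -0.1574  0.1654] [  94.  212. -230.]
0.4 [ 0.5112 -0.1503  0.1508] [  98.  219. -244.]
0.3 [ 0.5137 -0.1447  0.1355] [ 100.  225. -260.]
0.2 [ 0.5156 -0.1404  0.1197] [ 102.  229. -275.]
0.1 [ 0.5169 -0.1376  0.1034] [ 103.  232. -292.]
-0.0 [ 0.5175 -0.1363  0.087 ] [ 104.  233. -308.]
```

Request:
servo_tool([
  [0, 0, -45, 0, 1],
  [0, 0, -90, 0, 1],
  [0, 0, -130, 0, 1],
  [0, 0, -158, 0, 1],
  [0, 0, -158, 0, 1],
  [6, 14, -158, 0, 1],
  [12, 29, -158, 0, 1],
  [18, 43, -156, 0, 1],
  [25, 58, -153, 0, 1],
  [32, 73, -150, 0, 1],
])

```text
time: 16.7
tcp_pos: [0.4461, -0.2961, 0.2461]
orientation: [[0.415, 0.91, 0.001], [0.91, -0.415, -0.001], [-0.001, 0.002, -1.0]]
force: [-0.6, -1.0, 0.2]
gripper_width: -0.004
```

```bash
python3 - <<'E'
from h import *
S=ctrl.get_image("side")
save(S,"s11.png",(230,20,410,200),3.3)
s=ctrl.read_state();print(s["time"],s["tcp_pos"],s["force"])
E
```

```text
16.75 [ 0.44696875 -0.29438049  0.24629726] [ 1.19861992  1.60653015 -0.06634152]
```

View pics/s11.png

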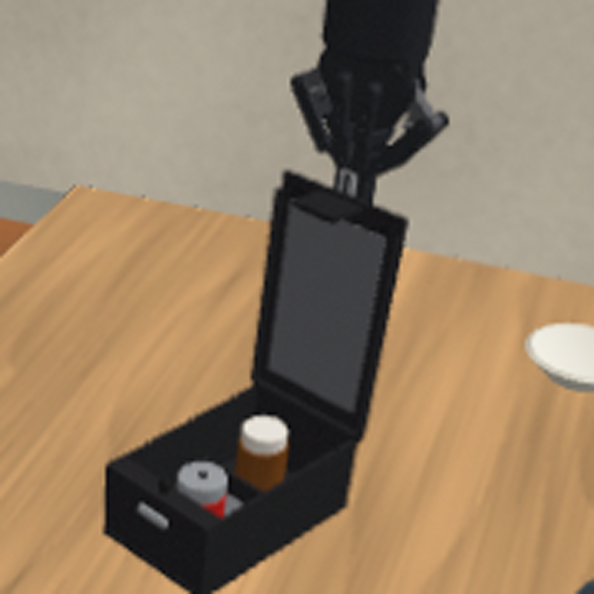

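Request:
servo_tool([
  [7, 15, 0, 0, 1],
  [13, 30, -1, 0, 1],
  [20, 45, -4, 0, 1],
  [26, 59, -9, 0, 1],
  [33, 73, -15, 0, 1],
  [39, 86, -23, 0, 1],
  [44, 99, -32, 0, 1],
  [50, 111, -43, 0, 1],
  [54, 121, -54, 0, 1],
  [59, 131, -67, 0, 1],
])

```text
time: 17.75
tcp_pos: [0.5044, -0.1656, 0.1767]
orientation: [[0.416, 0.91, -0.0], [0.91, -0.416, 0.0], [-0.0, -0.0, -1.0]]
force: [0.3, -0.1, 0.2]
gripper_width: 0.001
```

```bash
python3 - <<'E'
from h import *
S=ctrl.get_image("side")
save(S,"s12.png",(230,20,410,200),3.3)
s=ctrl.read_state();print(s["time"],s["tcp_pos"],s["force"])
E
```

```text
17.8 [ 0.5034698  -0.16370465  0.17401185] [-1.01919899  1.24870412 -2.19622952]
```

View pics/s12.png

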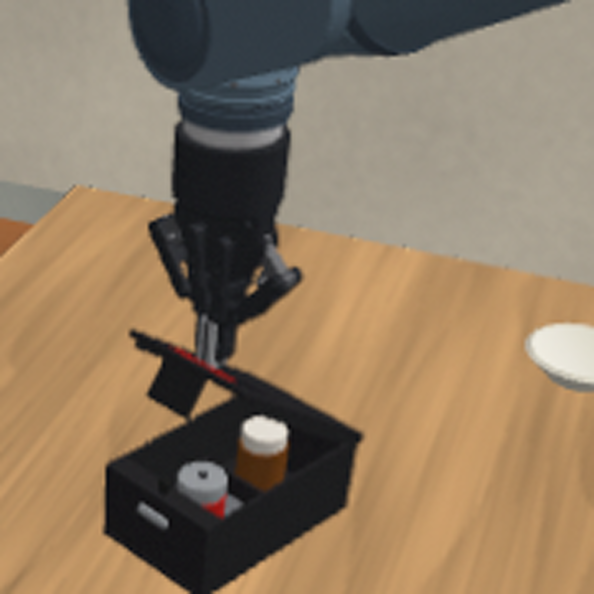

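Request:
servo_tool([
  [3, 8, -14, 0, 1],
  [7, 15, -28, 0, 1],
  [9, 21, -44, 0, 1],
  [11, 25, -59, 0, 1],
  [15, 34, -66, 0, 1],
  [18, 40, -72, 0, 1],
  [18, 40, -74, 0, 1],
  [18, 40, -74, 0, 1],
])

```text
time: 18.6
tcp_pos: [0.5224, -0.1263, 0.1038]
orientation: [[0.415, 0.91, 0.0], [0.91, -0.415, -0.0], [-0.0, 0.0, -1.0]]
force: [0.1, 0.3, 0.1]
gripper_width: -0.002
```

```bash
python3 - <<'E'
from h import *
S=ctrl.get_image("side")
save(S,"s13.png",(230,60,380,210),4)
s=ctrl.read_state();print(s["time"],s["tcp_pos"],s["force"])
E
```

```text
18.65 [ 0.52249414 -0.1265943   0.10416573] [ 0.73420142  0.40245631 -1.03827396]
```

View pics/s13.png

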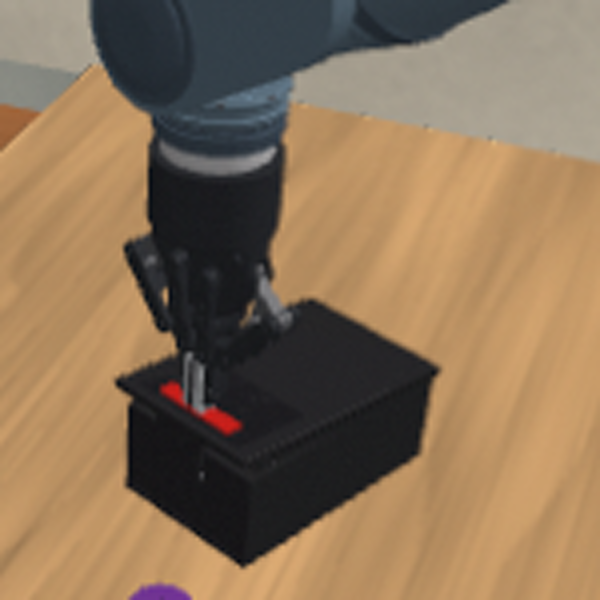

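Request:
servo_tool([
  [0, 0, -3, 0, 1],
  [0, 0, -6, 0, 1],
  [0, 0, -9, 0, 1],
  [0, 0, -12, 0, 1],
  [0, 0, -14, 0, 1],
  [0, 0, -16, 0, 1],
  [0, 0, -16, 0, 1],
])

```text
time: 19.35
tcp_pos: [0.5223, -0.1266, 0.0877]
orientation: [[0.416, 0.91, 0.0], [0.91, -0.416, -0.0], [-0.0, 0.001, -1.0]]
force: [-0.2, 0.2, 0.8]
gripper_width: -0.005
```

Request:
servo_tool([
  [0, 0, -1, 0, 1],
  [0, 0, -2, 0, 1],
  [0, 0, -2, 0, 1],
])

```text
time: 19.65
tcp_pos: [0.5224, -0.1267, 0.0868]
orientation: [[0.416, 0.91, -0.0], [0.91, -0.416, -0.0], [-0.0, -0.0, -1.0]]
force: [-3.0, 1.8, 9.6]
gripper_width: 0.004
```

Request:
servo_tool([
  [0, 0, -1, 0, 1],
  [0, 0, -2, 0, 1],
  [0, 0, -2, 0, 1],
])

```text
time: 19.95
tcp_pos: [0.5226, -0.1268, 0.0864]
orientation: [[0.415, 0.91, -0.001], [0.91, -0.415, -0.0], [-0.001, -0.001, -1.0]]
force: [-6.7, 3.4, 20.2]
gripper_width: 0.002
```

Request:
servo_tool([
  [0, 0, 5, 0, 1],
  [0, 0, 20, 0, 1],
  [0, 0, 60, 0, 1],
  [0, 0, 110, 0, 1],
  [0, 0, 160, 0, 1],
  [-10, -40, 210, 0, 1],
  [-20, -80, 240, 0, 1],
  [-30, -120, 260, 0, 1],
  [-40, -160, 260, 0, 1],
  [-50, -210, 260, 0, 1],
])

```text
time: 20.95
tcp_pos: [0.472, -0.3363, 0.3465]
orientation: [[0.415, 0.91, 0.003], [0.91, -0.415, -0.003], [-0.002, 0.004, -1.0]]
force: [1.1, 0.1, 0.4]
gripper_width: -0.002
```

```bash
python3 - <<'E'
from h import *
from scipy.optimize import minimize_scalar
S=ctrl.get_image("side");T=ctrl.get_image("top")
save(S,"s14.png",(250,90,360,200),5);save(T,"t14.png",None,1.5);save(S,"s15.png",None,1.5)
s=ctrl.read_state();print(s["time"],s["tcp_pos"],s["force"])
v=[.49042,-.19654,1.14871];c,n=np.cos(v[2]),np.sin(v[2])
W=lambda b:np.array([v[0]+c*b[0]-n*b[1],v[1]+n*b[0]+c*b[1],b[2]])
LB=lambda a,l:np.array((-.088+l[0]*np.cos(a)-l[2]*np.sin(a),l[1],.07+l[0]*np.sin(a)+l[2]*np.cos(a)))
for a in(0,.05): print(a,[((proj(S,W(LB(a,(.188,y,h))))-[250,90])*5+2).round() .tolist() for y in(-.057,.057) for h in(0,.006)])
E
```

```text
21.05 [ 0.47050494 -0.33919962  0.3439419 ] [-0.08805627  0.39110218 -0.23480099]
0 [[41.0, 360.0], [41.0, 351.0], [201.0, 466.0], [202.0, 456.0]]
0.05 [[42.0, 345.0], [42.0, 335.0], [203.0, 451.0], [204.0, 441.0]]
```

View pics/s14.png

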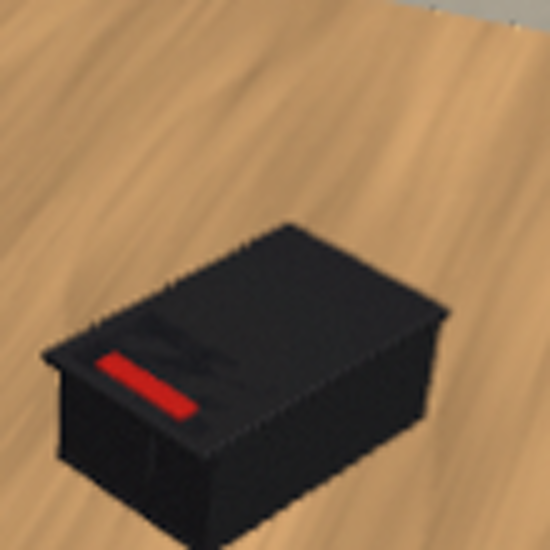

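View pics/t14.png

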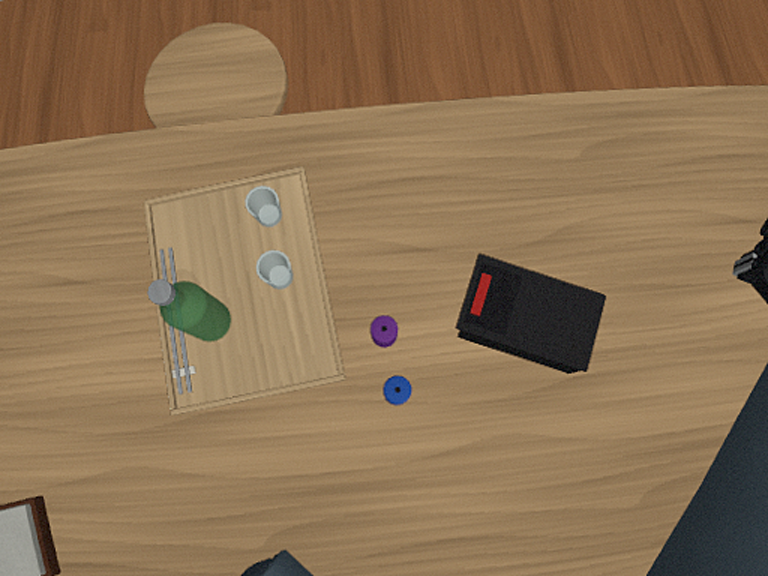

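```bash
python3 -c "
from station import ctrl
print(ctrl.close_job())"
```

```text
the job is handed in; nothing more can be done
None
```

The red shaker is back in the empty compartment of the condiment box, and the lid is shut on its catch. I handed the job in at about 21 s of the 54 s allowed.

- **Extra step:** before placing the shaker I pushed the open lid back, from about 1.51 to 1.75 rad. The wrist would otherwise have come too close to the lid's tongue.
- **Shaker:** I lowered it until it touched the floor of the compartment (about 11 N) and then opened the fingers. Pictures after the release and during the closing show it upright, with the jar still standing.
- **Lid:** I swung it over from behind, then pressed on the red stripe up to about 20 N. I didn't see the click itself. The press stopped firmly at the fully shut height.
- **After withdrawing:** the lid's corners in the side picture match an angle of 0 (within about 1 px; 0.05 rad would show about 3 px), so it stays shut by itself.
- **Left alone:** the final top picture shows both glasses, the bottle and the blue and purple look-alikes where they were.
- **Checks:** none failed. The networks sometimes gave wrong matches, for example mixing up the shakers and marking the bottle as a glass. I chose by colour and by matching the box's outline in both pictures.

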